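Take the battery cassette out of the door chime

ROBOT

A 6-joint arm with a two-finger parallel gripper is mounted at the origin on the work surface. World frame = base frame: x ahead of the robot, y to its left, z up, the work surface at z = 0. Lengths are in m, angles in rad, forces in N, time in s.
With the tool pointing down it reaches from about 0.3 to 0.85 m from the base axis. Payload 4.2 kg.
Tool frame: the origin (TCP) lies on the centre line of the jaws, within the pads' length; the fingertips stand 19 mm ahead of it and the grasp point (between the pads) is the TCP; z points along the fingers, y is the line along which they close (so a half turn about z gives the same grasp; the last joint's range is limited). The gripper opens to 91 mm and grips with 3 to 60 N. Pads are 32 mm wide; open, the fingers measure 118 mm over their backs; the gripper's body (76 mm by 178 mm) begins 60 mm behind the grasp point.
Start: joints at [1.149, 0.32, 1.565, -0, 1.257, -0.02], TCP at [0.225, 0.529, 0.233] pointing down, gripper open.
Joint ranges: [-3.11, 3.11], [-0.84, 2.01], [0.21, 2.61], [-1.34, 4.49], [0.05, 2.63], [-2.56, 2.56]. Speed limits (rad/s): [2.57, 2.57, 3.14, 3.14, 3.14, 3.14].

INTERFACE

Orientations are given as a unit quaternion [w, x, y, z].
In Python, from workcell import monitor, grab_frame, ticket gives the robot as it stands.
- The arm moves only by the tool step_arm, never from a script. Its argument "targets" is a list of rows, each a list of 7 numbers: the shift along the tool's x, y, z normalised to -1 to 1, where 1 is 150 mm, then the turn, a rotation vector about the tool's x, y, z normalised to -1 to 1, where 1 is pi/2 rad, then the opening, from 0 (shut) to 1 (fully open). A call has 1 to 8 rows; each row is the pose to reach, as a shift and turn from the pose commanded when the call began, along the tool's axes at that moment; what a row does not reach only later rows make up. A row lasts 1/12 s, in which the tool goes at most 41.7 mm and 7.16 degrees, less where a joint would pass 70% of its speed; a pose out of reach is approached as far as the arm can. A call with a number of a shift or a turn outside -1 to 1 is refused whole. A call with a gripper value outside its range is refused whole. The fingers move at their own pace and stop on an object; the grip force is fixed at half the most. Time passes only in rows, so rows that repeat a pose let the fingers close. It gives the time, the measured TCP pose, the force, the opening and the grip force at its end, in the units of the state.
- monitor.observe(): the state, without advancing time (a new reading comes with each control period).
- grab_frame(name): name is "side" or "top"; returns a dict with "pixels" (400x640x3 uint8, blue, green, red), "vertical_fov" (degrees; the focal length in pixels is half the picture's height over the tangent of half this angle, whatever the lens; pixels are square), "cx", "cy" (the principal point, pixels), "T" (4x4, takes a point from camera to world coordinates). Camera axes: x right, y down, z forward; pixel columns grow to the right and rows downward; lengths in m; the calibration is good to about 2 mm. A picture is of the moment at which its call begins. There is no depth.
- ticket.hand_in(): hands the job in; it is judged then, once.
The state is a dict: "t": time; "joint_positions": joint angles; "qd": joint speeds; "joint_torque": joint torques, N m; "position": TCP position; "tool_rot": TCP orientation; "contact_force": force on the tool from outside, world axes, zero at the start; "ft_torque": the same for the moment, N m; "grip_width": finger opening in m; "grip_force": force on a finger pad.
Only numpy, scipy, OpenCV 4.12 (cv2) and the standard library are available. Lean on these libraries where they do the work, as an engineer would, in place of code of your own. Each camera call takes 0.05 s, during which the arm holds its last target. There are 200 camera calls.

TASK

The door chime lying on the hall bench needs its battery charged. Take the flat opening tool, put its thin blade in the notch under the cover's free edge and lever the cover up with it (do not open it with the bare fingers), swing the cover open past upright and lay the tool down on the bench; then pinch the battery cassette's two side catches together, lift the cassette out, and finish still holding it pinched and upright, a good 10 cm above where it sat. Leave the dish, the bell and the carabiner where they are.

Things in the scene. Friction and masses are not known exactly. Their poses are not given: they have to be found in the camera images.
- chime: Door chime, a white plastic box lying on its back, fixed to the bench: 170 (x) x 130 (y) x 60 mm high with its cover shut. Origin: centre of its underside, z up. Walls 4 mm thick, rim at z 56 mm, inner floor at z 4 mm. The cover is hinged along the +y wall; the notch is in the middle of the -y wall. The cassette stands in the middle, inside.
- notch (a point): Centre of the notch's mouth, on the outside of the chime's -y wall: an opening 44 mm wide (x) and 10 mm high (chime z 46 to 56 mm), through the 4 mm wall, closed above by the cover's underside. Axes as the chime's: the blade enters along +y.
- cover (a joint): Angle of the cover (rad): 0 shut, grows as the free edge rises, 1.57 upright, stop at 1.95. Flat grey plate 170 x 128 x 4 mm, 80 g, with black grille slots, underside at chime z 56 mm when shut. Its hinge is stiff (0.12 Nm of friction): it stays where it is left; about 1.5 N at the free edge lifts it; no latch.
- cover_hinge (a point): On the hinge line, at its middle: chime point (0, 63, 58) mm. The hinge runs along the chime's x. The point turns with the cover.
- cover_edge (a point): Middle of the cover's free edge, on its underside, 128 mm from the hinge; moves with the cover.
- opener: Opening tool lying on the bench, loose, 90 g: wooden handle 100 x 20 x 26 mm (x from -50 to 50 mm, y +-10, z 0 to 26) and a flat steel blade 14 mm wide and 3 mm thick that runs on from x 50 to x 130 mm at z 11.5 to 14.5 mm. Origin: middle of the handle's underside; x points along the blade to its tip, z up.
- blade_tip (a point): End of the blade, mid-thickness: opener point (130, 0, 13) mm.
- cassette: Battery cassette, loose, 140 to 240 g, grey: 41 (x) x 70 (y) x 46 mm high. Origin: centre of its underside; axes as the chime's, about 2 mm of play in the cradle. A sprung black side catch in the middle of its +x and its -x side. Barbs on the catches lock it down; with each catch pressed in more than 3 mm it lifts straight up.
- catch_a (a joint): Travel of the +x catch (m): 0 at rest, 0.007 fully pressed; springs out by itself, 1.6 N at the start, 4.4 N at the end. Its upright ribbed finger pad is 20 mm wide (y), 29 mm high, at cassette z 20 to 49 mm; the two pads' outer faces are 52 mm apart at rest, 38 mm when fully pinched.
- catch_b (a joint): The same for the catch on the -x side.
- dish: Blue ceramic ring dish with two keys in it, 90 mm across, 22 mm high, loose. Origin: centre of its underside. To be left alone.
- bell: Red plastic bicycle bell, 54 mm across, 42 mm high, with a thumb lever, loose. Origin: centre of its underside. To be left alone.
- carabiner: Stainless steel carabiner lying flat, 80 x 40 x 8 mm, loose. Origin: centre of its underside. To be left alone.
- cradle (a point): Middle of the chime's inner floor, chime point (0, 0, 4) mm, where the cassette's underside sits. Low cradle around it: end walls up to chime z 24 mm, and along each side a keeper at x +-23 to +-33 mm, top at chime z 19 mm (keep fingertips above it). Free finger wells on the +x and -x sides, out to the walls at x +-81 mm.
Not all that is in view belongs to the job. Several things have the shape of the opener; the one meant has the colours described above. What is shaped like the chime but turquoise is not meant.

How it is judged:
On the way, in this order (a step that is already met when the one before it is completed fails the run):
1. the opening tool levers the cover up (value of joint cover above 0.25 rad and contact force between opener and cover above 0.1 N), for 0.05 s.
2. both side catches are pinched in while the cassette still sits in the chime (value of joint each of catch_a, catch_b above 0.004 m and z of cassette in the frame of chime below 0.012 m), for 0.05 s.
At the end, for the whole second after the job is handed in: The fingers hold the cassette by its two catches, both pressed in more than 4 mm, still, its underside more than 80 mm above the bench, tilted less than 0.35 rad and carried by nothing else; the cover stands open beyond 1.4 rad; the tool lies released and at rest on the bench (origin below 30 mm) (height (world z) of cassette above 0.08 m and angle between cassette's own z axis and vertical below 0.35 rad and linear speed of each of cassette, opener below 0.05 m/s and value of joint each of catch_a, catch_b above 0.004 m and contact force between the fingers and cassette above 2 N and contact force between cassette and chime below 0.1 N and contact force between each of cassette, the fingers and opener below 0.1 N and value of joint cover above 1.4 rad and height (world z) of opener between -0.01 and 0.03 m); the arm keeps its last pose, push and grip.
It fails at once if the fingers open the cover before the tool has levered it (value of joint cover between 0.02 and 0.25 rad and contact force between the fingers and cover above 0.5 N).
It fails at once if the dish is moved by more than 25 mm (distance of dish from where it was at the start of the episode above 0.025 m).
It fails at once if the bell is moved by more than 25 mm (distance of bell from where it was at the start of the episode above 0.025 m).
It fails at once if the carabiner is moved by more than 25 mm (distance of carabiner from where it was at the start of the episode above 0.025 m).
It also fails if it takes over 72 s, if anything falls off the work surface, if the arm or the gripper's body presses on something with over 40 N, if the wrist force passes 120 N, or if a joint passes its speed limit or range.

## Working session

There is one attempt and no reset: what is moved stays moved. The work goes in short steps, Python scripts to look and compute and a tool call to move; the robot and the scene stay as the last step left them, time stands still between calls to the robot, and variables do not carry over. Pictures are saved under pics/ and viewed, at most 10 in all, crops included, and the job is handed in when it is done.

Besides the shell and the picture viewer there is one more tool, called after "Emit:" as name(argument=value, ...) on one line, values as JSON. step_arm: Moves the arm, as the interface text tells. Its arguments: {"type":"object","properties":{"targets":{"type":"array"}},"required":["targets"]}

```bash
mkdir -p pics
cat > h.py <<'E'
import numpy as np, cv2
from workcell import monitor, grab_frame, ticket
def cam(n):
    f=grab_frame(n); im=np.array(f["pixels"]); F=im.shape[0]/2/np.tan(np.radians(f["vertical_fov"])/2)
    return im,F,f["cx"],f["cy"],np.array(f["T"])
def ray(c,u,v):
    im,F,cx,cy,T=c; d=T[:3,:3]@np.array([(u-cx)/F,(v-cy)/F,1.]); return T[:3,3],d/np.linalg.norm(d)
def onz(c,u,v,z):
    o,d=ray(c,u,v); return o+d*(z-o[2])/d[2]
def proj(c,p):
    im,F,cx,cy,T=c; q=T[:3,:3].T@(np.array(p)-T[:3,3]); return np.array([cx+F*q[0]/q[2],cy+F*q[1]/q[2]])
def tri(c1,p1,c2,p2):
    o1,d1=ray(c1,*p1);o2,d2=ray(c2,*p2)
    s=np.linalg.lstsq(np.c_[d1,-d2],o2-o1,rcond=None)[0]; a=o1+d1*s[0];b=o2+d2*s[1]
    return (a+b)/2,np.linalg.norm(a-b)
E
python3 - <<'E'
from h import *
for n in("top","side"):
    c=cam(n); cv2.imwrite(f"pics/{n}0.png",c[0]); print(n,c[1:4],c[4].round(3).tolist())
print(monitor.observe())
E
```

```text
top (np.float64(369.4676741164108), 317.34368146989436, 200.13850570946) [[0.02, -0.997, 0.074, 0.474], [-1.0, -0.02, -0.001, 0.029], [0.003, -0.074, -0.997, 1.259], [0.0, 0.0, 0.0, 1.0]]
side (np.float64(504.242177251072), 325.24034962860856, 192.34619222649) [[0.291, -0.649, 0.703, -0.662], [-0.957, -0.198, 0.213, -0.344], [0.001, -0.734, -0.679, 1.255], [0.0, 0.0, 0.0, 1.0]]
{'t': 0.1, 'joint_positions': array([ 1.14897560e+00,  3.20198090e-01,  1.56555422e+00,  5.58007342e-06,
        1.25740435e+00, -1.99919470e-02]), 'qd': array([ 1.68201435e-03, -1.96090587e-03, -7.70986589e-05,  4.39413897e-04,
        2.20735160e-03, -9.03380815e-04]), 'joint_torque': array([ 1.34341444e-03, -4.13329625e+01, -2.32511169e+01,  7.28715956e-02,
        4.20503248e-02, -4.49488118e-05]), 'position': array([0.22470237, 0.5288129 , 0.23222259]), 'tool_rot': array([-1.73937163e-04,  1.99566193e-01,  9.79884036e-01, -7.62419894e-04]), 'contact_force': array([0.70170384, 0.00503593, 0.53793762]), 'ft_torque': array([-0.00752893, -0.00277024,  0.03116726]), 'grip_force': 0.0, 'grip_width': 0.0913924630199318}
```

View pics/top0.png

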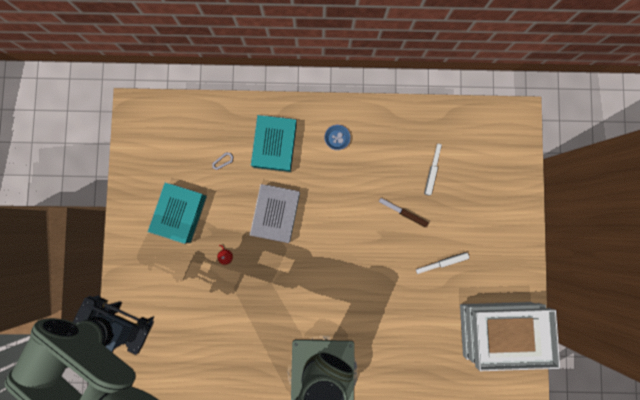

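View pics/side0.png

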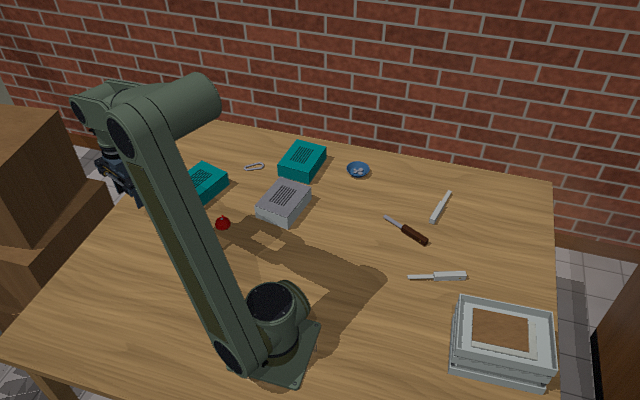

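Candidates for the opener in the top view are the brown-handled tool at (405,213) and two white lookalikes at (433,170) and (443,262). The description fits the brown one. For the chime there is the grey/white box at (275,212) and two turquoise ones at (274,142) and (178,212), so I choose the grey one. I'll check both in one close crop.

Run:
```python
from h import *
t=cam("top");s=cam("side")
def crop(im,x,y,w,h): return cv2.resize(im[y:y+h,x:x+w],(400,300),interpolation=cv2.INTER_CUBIC)
a=np.hstack([crop(t[0],235,170,80,60+0),crop(s[0],240,168,80,60)])
b=np.hstack([crop(t[0],365,183,80,60),crop(s[0],370,200,80,60)])
cv2.imwrite("pics/crop.png",np.vstack([a,b]))
for n,c,bx in(("top",t,(370,190,70,50)),("side",s,(375,205,65,50))):
    x,y,w,h=bx; hsv=cv2.cvtColor(c[0][y:y+h,x:x+w],cv2.COLOR_BGR2HSV)
    H,S,V=cv2.split(hsv)
    for nm,m in(("handle",(V<120)&(S>90)),("blade",(S<70)&(V>90))):
        m=m.astype(np.uint8); k,l,st,ce=cv2.connectedComponentsWithStats(m)
        i=1+np.argmax(st[1:,4]); pts=np.argwhere(l==i)[:,::-1].astype(np.float32)+[x,y]
        print(n,nm,st[i,4],cv2.minAreaRect(pts.astype(np.float32)),"box",cv2.boxPoints(cv2.minAreaRect(pts.astype(np.float32))).round(1).tolist())
for n,c,bx in(("top",t,(240,170,70,80)),("side",s,(245,165,75,70))):
    x,y,w,h=bx; hsv=cv2.cvtColor(c[0][y:y+h,x:x+w],cv2.COLOR_BGR2HSV)
    H,S,V=cv2.split(hsv)
    m=((S<45)&(V>120)).astype(np.uint8); m=cv2.morphologyEx(m,cv2.MORPH_CLOSE,np.ones((7,7)))
    k,l,st,ce=cv2.connectedComponentsWithStats(m); i=1+np.argmax(st[1:,4]); print(n,"chime",st[i,4])
    ct=max(cv2.findContours((l==i).astype(np.uint8),0,2)[0],key=cv2.contourArea)+np.array([x,y])
    print(cv2.approxPolyDP(ct,3,True)[:,0].tolist())
```

```text
top handle 225 ((414.171630859375, 217.1202850341797), (30.048789978027344, 7.6421661376953125), 27.89727020263672) box [[399.1000061035156, 213.5], [402.70001220703125, 206.6999969482422], [429.20001220703125, 220.8000030517578], [425.70001220703125, 227.5]]
top blade 129 ((389.8200988769531, 204.8373565673828), (24.588233947753906, 5.176470756530762), 28.072484970092773) box [[377.79998779296875, 201.3000030517578], [380.20001220703125, 196.8000030517578], [401.8999938964844, 208.3000030517578], [399.3999938964844, 212.89999389648438]]
side handle 292 ((414.58123779296875, 234.8736572265625), (36.4110107421875, 9.613468170166016), 32.7352294921875) box [[396.70001220703125, 229.10000610351562], [401.8999938964844, 221.0], [432.5, 240.6999969482422], [427.29998779296875, 248.8000030517578]]
side blade 112 ((434.60003662109375, 213.80003356933594), (6.260990142822266, 19.677396774291992), 26.56505012512207) box [[427.3999938964844, 221.1999969482422], [436.20001220703125, 203.60000610351562], [441.79998779296875, 206.39999389648438], [433.0, 224.0]]
top chime 2083
[[260, 185], [250, 235], [288, 242], [298, 192]]
side chime 1079
[[280, 177], [260, 199], [270, 201], [271, 208], [254, 208], [287, 229], [287, 215], [279, 215], [277, 207], [287, 203], [294, 206], [310, 187], [290, 180], [283, 182]]
```

View pics/crop.png

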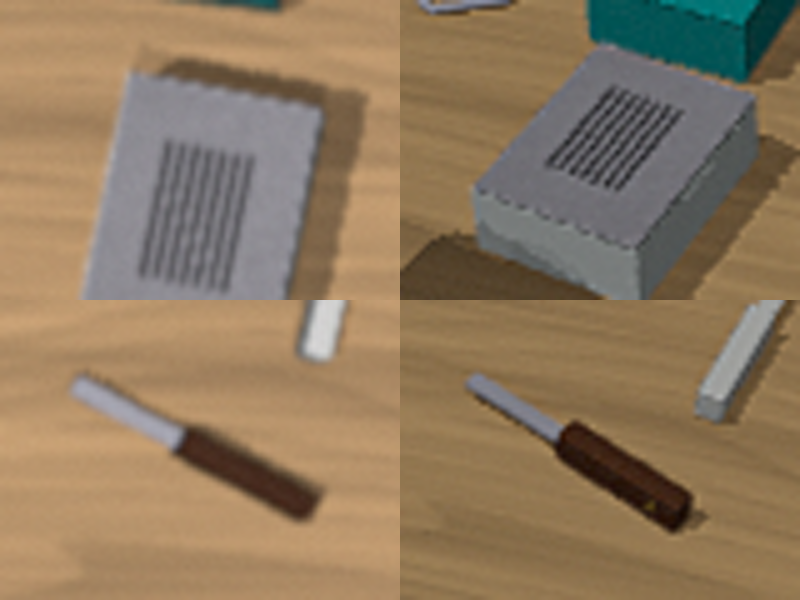

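The crop confirms a grey cover with black slots on a white box, and a brown handle with a steel blade. No notch shows on the chime's right (world -y) wall, so I'll check that wall and work out poses.

Run:
```python
from h import *
t=cam("top");s=cam("side")
# chime top face corners: top view edges + side view outline incl. walls
for n,c,bx in(("top",t,(240,175,68,78)),("side",s,(248,172,66,60))):
    x,y,w,h=bx; im=c[0][y:y+h,x:x+w].astype(int)
    m=((im.max(2)-im.min(2)<26)&(im.max(2)>85)).astype(np.uint8)
    m=cv2.morphologyEx(m,cv2.MORPH_CLOSE,np.ones((7,7)))
    ct=max(cv2.findContours(m,0,2)[0],key=cv2.contourArea)+np.array([x,y])
    print(n,cv2.contourArea(ct),cv2.approxPolyDP(cv2.convexHull(ct),2,True)[:,0].tolist())
tc=[(260,185),(250,235),(288,242),(298,192)]
P=np.array([onz(t,*p,.06) for p in tc]); print("chime top@.06",P.round(4).tolist(),P.mean(0).round(4),[np.linalg.norm(P[i]-P[i-1]).round(4) for i in range(4)])
print("in side:",[proj(s,p).round(1).tolist() for p in P])
for nm,a,b,z in(("tip",(378.5,198.5),None,.013),("hrear",(427.5,224.2),None,.026),("hfront",(401,210),None,.026)):
    p=onz(t,*a,z); print(nm,p.round(4),"side proj",proj(s,p).round(1))
H=lambda c:cv2.cvtColor(c[0],cv2.COLOR_BGR2HSV)
h=H(t); 
for nm,m,z in(("turq",(abs(h[...,0].astype(int)-88)<10)&(h[...,1]>120),.06),("red",((h[...,0]<6)|(h[...,0]>174))&(h[...,1]>150)&(h[...,2]>80),.03)):
    m=m.astype(np.uint8); m[:100]=0; m=cv2.morphologyEx(m,cv2.MORPH_CLOSE,np.ones((5,5)))
    for ct in cv2.findContours(m,0,2)[0]:
        if cv2.contourArea(ct)>40: 
            q=cv2.boxPoints(cv2.minAreaRect(ct)); print(nm,[onz(t,*p,z)[:2].round(3).tolist() for p in q])
W=cv2.resize(s[0][185:235,276:318],(630,750)[:2],interpolation=cv2.INTER_NEAREST)
W=cv2.resize(s[0][183:233,268:318],(590,590),interpolation=cv2.INTER_NEAREST); cv2.imwrite("pics/wall.png",cv2.convertScaleAbs(W,alpha=1.4))
```

```text
top 2077.0 [[261, 185], [299, 192], [288, 242], [250, 235]]
side 1890.5 [[279, 176], [313, 187], [313, 200], [287, 231], [255, 216], [255, 204]]
chime top@.06 [[0.6082, 0.2154, 0.06], [0.4452, 0.2427, 0.06], [0.4251, 0.1194, 0.06], [0.5877, 0.091, 0.06]] [0.5165 0.1671 0.06  ] [np.float64(0.1261), np.float64(0.1653), np.float64(0.1249), np.float64(0.1651)]
in side: [[278.9, 176.1], [254.4, 204.6], [286.4, 216.2], [309.9, 186.5]]
tip [ 0.5755 -0.1795  0.013 ] side proj [383.2 214.1]
hrear [ 0.4918 -0.3413  0.026 ] side proj [426.7 239. ]
hfront [ 0.5374 -0.2528  0.026 ] side proj [402.5 223.6]
turq [[0.453, 0.572], [0.613, 0.527], [0.571, 0.391], [0.411, 0.437]]
turq [[0.67, 0.248], [0.842, 0.232], [0.828, 0.103], [0.657, 0.12]]
red [[0.378, 0.369], [0.408, 0.341], [0.37, 0.3], [0.34, 0.328]]
```

View pics/wall.png

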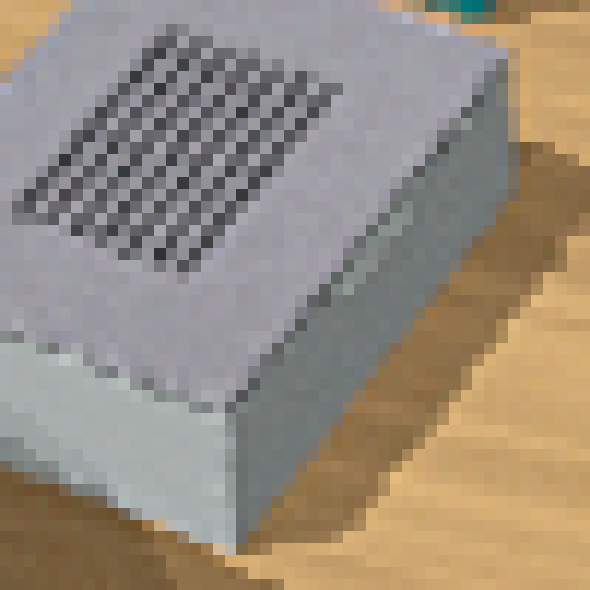

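The wall crop shows a lighter patch about 44 mm wide at the middle of the right (world -y) wall, just under the cover, at crop (340–410, 205–290), or side pixels of about (300,204). That is the notch, so chime +y points to world +y, with chime yaw about -0.168 and centre about (0.516, 0.166). The cover corners agree between views at z = 0.06, and the opener's ends are 182 mm apart as they should be. Opener origin is about (0.515, -0.296), pointing along 62.5°.

```bash
cat >> h.py <<'E'
from scipy.spatial.transform import Rotation as R
def pose(p,yaw_close,pitch=0):
    "closing (tool y) direction at world angle yaw_close, tool z down"
    y=np.array([np.cos(yaw_close),np.sin(yaw_close),0]); z=np.array([0,0,-1.])
    return np.array(p),R.from_matrix(np.c_[np.cross(y,z),y,z])
def cur():
    o=monitor.observe(); q=o["tool_rot"]; return o["position"],R.from_quat([q[1],q[2],q[3],q[0]])
def plan(wps,start=None,smax=.15,rmax=.95):
    p,r=start or cur()
    for P,Q in wps:
        d=r.inv().apply(P-p); w=(r.inv()*Q).as_rotvec()
        n=max(1,int(np.ceil(max(abs(d).max()/smax,np.linalg.norm(w)/.9)-1e-6)))
        for i in range(n):
            p2=p+(P-p)/(n-i); r2=r*R.from_rotvec((r.inv()*Q).as_rotvec()/(n-i))
            print((r.inv().apply(p2-p)/.15).round(3),((r.inv()*r2).as_rotvec()/(np.pi/2)).round(3),"->",p2.round(3)); p,r=p2,r2
        print("--")
E
python3 - <<'E'
from h import *
y=np.radians(-27.5)
plan([pose((.522,-.283,.232),y),pose((.522,-.283,.1),y),pose((.522,-.283,.022),y)])
E
```

```text
[-0.788 -0.842  0.001] [-0.    0.    0.21] -> [0.284 0.367 0.233]
[-1.018e+00 -5.410e-01  1.000e-03] [-0.    0.    0.21] -> [0.344 0.204 0.232]
[-1.139e+00 -1.820e-01  1.000e-03] [-0.    0.    0.21] -> [0.403 0.042 0.232]
[-1.136e+00  1.960e-01  1.000e-03] [-0.    0.    0.21] -> [ 0.463 -0.121  0.232]
[-1.011e+00  5.540e-01  1.000e-03] [-0.    0.    0.21] -> [ 0.522 -0.283  0.232]
--
[-0.    0.    0.88] [-0. -0.  0.] -> [ 0.522 -0.283  0.1  ]
--
[0.   0.   0.52] [0. 0. 0.] -> [ 0.522 -0.283  0.022]
--
```

Emit:
step_arm(targets=[[-0.79,-0.84,0,0,0,0.21,1],[-0.79,-0.84,0,0,0,0.21,1],[-0.79,-0.84,0,0,0,0.21,1],[-0.79,-0.84,0,0,0,0.21,1],[-0.79,-0.84,0,0,0,0.21,1],[-0.79,-0.84,0,0,0,0.21,1]])

```text
t: 0.8
position: [0.2852, 0.3651, 0.2333]
tool_rot: [0.0, 0.359, 0.933, 0.0]
contact_force: [-0.3, 0.9, 1.2]
grip_width: 0.0912
grip_force: 0.0
```

Emit:
step_arm(targets=[[-1,-0.54,0,0,0,0.21,1],[-1,-0.54,0,0,0,0.21,1],[-1,-0.54,0,0,0,0.21,1],[-1,-0.54,0,0,0,0.21,1],[-1,-0.54,0,0,0,0.21,1],[-1,-0.54,0,0,0,0.21,1]])

```text
t: 1.3
position: [0.3431, 0.2062, 0.2332]
tool_rot: [-0.0, 0.508, 0.862, 0.001]
contact_force: [-0.1, 0.1, 0.6]
grip_width: 0.0912
grip_force: 0.0
```

Emit:
step_arm(targets=[[-1,-0.18,0,0,0,0.21,1],[-1,-0.18,0,0,0,0.21,1],[-1,-0.18,0,0,0,0.21,1],[-1,-0.18,0,0,0,0.21,1],[-1,-0.18,0,0,0,0.21,1],[-1,-0.18,0,0,0,0.21,1]])

```text
t: 1.8
position: [0.3926, 0.0635, 0.2329]
tool_rot: [-0.0, 0.641, 0.767, 0.001]
contact_force: [-0.1, 0.5, -0.4]
grip_width: 0.0912
grip_force: 0.0
```

Emit:
step_arm(targets=[[-1,0.2,0,0,0,0.21,1],[-1,0.2,0,0,0,0.21,1],[-1,0.2,0,0,0,0.21,1],[-1,0.2,0,0,0,0.21,1],[-1,0.2,0,0,0,0.21,1],[-1,0.2,0,0,0,0.21,1]])

```text
t: 2.3
position: [0.4489, -0.0784, 0.2325]
tool_rot: [-0.001, 0.758, 0.652, 0.0]
contact_force: [-1.2, 0.3, 0.0]
grip_width: 0.0913
grip_force: 0.0
```

Emit:
step_arm(targets=[[-1,0.55,0,0,0,0.21,1],[-1,0.55,0,0,0,0.21,1],[-1,0.55,0,0,0,0.21,1],[-1,0.55,0,0,0,0.21,1],[-1,0.55,0,0,0,0.21,1],[-1,0.55,0,0,0,0.21,1]])

```text
t: 2.8
position: [0.5083, -0.2395, 0.2322]
tool_rot: [-0.001, 0.855, 0.519, 0.0]
contact_force: [0.3, 0.7, -0.2]
grip_width: 0.0911
grip_force: 0.0
```

Run:
```python
from h import *
o=monitor.observe(); print(o["t"],o["joint_positions"].round(2))
y=np.radians(-27.5)
plan([pose((.522,-.283,.1),y),pose((.522,-.283,.022),y)])
```

```text
2.8 [-0.46  0.3   1.6   0.    1.25  0.02]
[-0.216  0.216  0.881] [-0.001 -0.001  0.   ] -> [ 0.522 -0.283  0.1  ]
--
[-0.   -0.    0.52] [ 0. -0. -0.] -> [ 0.522 -0.283  0.022]
--
```

Emit:
step_arm(targets=[[-0.216,0.216,0.88,0,0,0,1],[-0.216,0.216,0.88,0,0,0,1],[-0.216,0.216,0.88,0,0,0,1],[-0.216,0.216,0.88,0,0,0,1],[-0.216,0.216,0.88,0,0,0,1],[-0.216,0.216,0.88,0,0,0,1]])

```text
t: 3.3
position: [0.5209, -0.2814, 0.1008]
tool_rot: [-0.001, 0.854, 0.52, -0.0]
contact_force: [0.4, -0.1, 0.7]
grip_width: 0.0911
grip_force: 0.0
```

Emit:
step_arm(targets=[[0,0,0.2,0,0,0,1],[0,0,0.4,0,0,0,1],[0,0,0.52,0,0,0,1],[0,0,0.52,0,0,0,1],[0,0,0.52,0,0,0,1]])

```text
t: 3.72
position: [0.5218, -0.2832, 0.0246]
tool_rot: [0.001, 0.855, 0.519, 0.001]
contact_force: [1.0, -1.2, -0.3]
grip_width: 0.0913
grip_force: 0.0
```

Emit:
step_arm(targets=[[0,0,0,0,0,0,0],[0,0,0,0,0,0,0],[0,0,0,0,0,0,0],[0,0,0,0,0,0,0],[0,0,0,0,0,0,0],[0,0,0,0,0,0,0],[0,0,0,0,0,0,0],[0,0,0,0,0,0,0]])

```text
t: 4.38
position: [0.5208, -0.2843, 0.0229]
tool_rot: [-0.0, 0.855, 0.519, -0.0]
contact_force: [-0.1, -0.2, 0.2]
grip_width: 0.0407
grip_force: 0.0
```

Emit:
step_arm(targets=[[0,0,0,0,0,0,0],[0,0,0,0,0,0,0],[0,0,0,0,0,0,0],[0,0,0,0,0,0,0],[0,0,0,0,0,0,0],[0,0,0,0,0,0,0]])

```text
t: 4.88
position: [0.5208, -0.2843, 0.0228]
tool_rot: [-0.0, 0.855, 0.519, -0.0]
contact_force: [-0.6, -0.7, -1.1]
grip_width: 0.0195
grip_force: 30.0
```

Emit:
step_arm(targets=[[0,0,-0.2,0,0,0,0],[0,0,-0.5,0,0,0,0],[0,0,-0.5,0,0,0,0],[0,0,-0.5,0,0,0,0],[0,0,-0.5,0,0,0,0]])

```text
t: 5.3
position: [0.5204, -0.284, 0.0977]
tool_rot: [-0.0, 0.855, 0.519, -0.0]
contact_force: [-0.3, 0.2, -2.5]
grip_width: 0.0202
grip_force: 30.0
```

Run:
```python
from h import *
o=monitor.observe();print(o["t"],o["position"].round(4),o["grip_width"],o["grip_force"])
p,r=cur(); print("tool axes",r.as_matrix().round(3).tolist())
t=cam("top");s=cam("side")
f=np.array([.462,.887,0]); tip=p+f*.115+[0,0,-.009]; print("tip pred",tip.round(4),proj(t,tip).round(1),proj(s,tip).round(1))
out=[]
for c in(t,s):
    u,v=proj(c,tip).round().astype(int); k=c[0][v-22:v+23,u-25:u+26]; out.append(cv2.resize(k,(400,353),interpolation=cv2.INTER_NEAREST)); print(u-25,v-22)
cv2.imwrite("pics/held.png",np.hstack(out))
```

```text
5.3 [ 0.5204 -0.284   0.0977] 0.020178781532881114 29.982338547706604
tool axes [[0.462, 0.887, -0.0], [0.887, -0.462, 0.0], [0.0, -0.001, -1.0]]
tip pred [ 0.5735 -0.182   0.0887] [383.3 197.3] [385.5 198.8]
358 175
361 177
```

View pics/held.png

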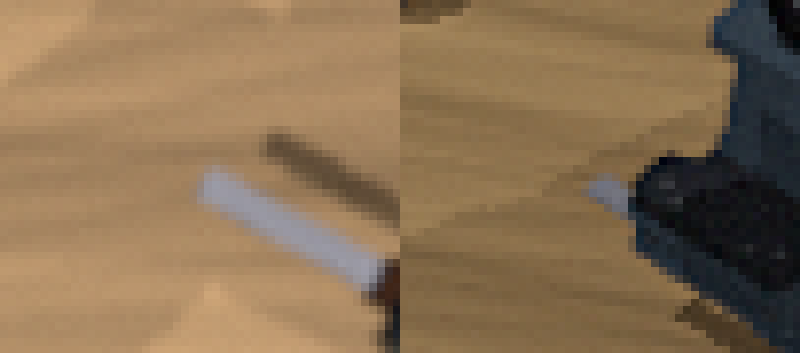

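The top view shows the tip's end at about (383.9,198.4) and the side view at about (385.8,200.5), close to the prediction. The tool is held straight.

```bash
cat >> h.py <<'E'
YAW=-.168; C=np.array([.516,.166,0]); EX=np.array([np.cos(YAW),np.sin(YAW),0]); EY=np.array([-np.sin(YAW),np.cos(YAW),0])
def ch(x,y,z): return C+EX*x*1e-3+EY*y*1e-3+[0,0,z*1e-3]
E
python3 - <<'E'
from h import *
t=cam("top");s=cam("side")
q,e=tri(t,(383.9,198.4),s,(385.8,200.5)); p,r=cur(); d=r.inv().apply(q-p)
print("tip",q.round(4),"err",e.round(4),"in tool axes",d.round(4))
L=d[0]; print("notch",ch(0,-65,51).round(4), "side px",proj(s,ch(0,-65,51)).round(1))
f=lambda y,z: pose(ch(0,y,z)-EY*.112+[0,0,.010],YAW)
plan([f(-110,90),f(-110,51),f(-80,51),f(-43,51),f(-43,58)])
E
```

```text
tip [ 0.5702 -0.1844  0.0844] err 0.0008 in tool axes [ 0.1114 -0.0012  0.0119]
notch [0.5051 0.1019 0.051 ] side px [299.4 203.2]
[ 0.619 -0.477 -0.011] [-0.001 -0.    -0.099] -> [ 0.499 -0.168  0.098]
[ 0.686 -0.375 -0.012] [-0.001 -0.    -0.099] -> [ 0.479 -0.053  0.1  ]
--
[-0.   -0.    0.26] [ 0. -0. -0.] -> [ 0.479 -0.053  0.061]
--
[ 0.2  0.  -0. ] [0. 0. 0.] -> [ 0.484 -0.023  0.061]
--
[ 0.247 -0.     0.   ] [ 0. -0. -0.] -> [0.49  0.013 0.061]
--
[-0.    -0.    -0.047] [-0.  0.  0.] -> [0.49  0.013 0.068]
--
```

Emit:
step_arm(targets=[[0.62,-0.48,0,0,0,-0.1,0],[0.62,-0.48,0,0,0,-0.1,0],[0.62,-0.48,0,0,0,-0.1,0],[0.62,-0.48,0,0,0,-0.1,0],[0.62,-0.48,0,0,0,-0.1,0],[0.62,-0.48,0,0,0,-0.1,0]])

```text
t: 6.0
position: [0.5002, -0.1688, 0.0975]
tool_rot: [0.0, 0.811, 0.584, -0.0]
contact_force: [0.9, 0.2, -0.8]
grip_width: 0.0196
grip_force: 30.0
```

Emit:
step_arm(targets=[[0.2,-0.1,0,0,0,-0.03,0],[0.4,-0.2,0,0,0,-0.06,0],[0.68,-0.37,0,0,0,-0.1,0],[0.68,-0.37,0,0,0,-0.1,0],[0.68,-0.37,0,0,0,-0.1,0],[0.68,-0.37,0.13,0,0,-0.1,0],[0.68,-0.37,0.26,0,0,-0.1,0],[0.68,-0.37,0.26,0,0,-0.1,0]])

```text
t: 6.67
position: [0.4785, -0.0557, 0.0563]
tool_rot: [-0.002, 0.764, 0.645, -0.002]
contact_force: [-1.3, -0.2, -1.2]
grip_width: 0.0197
grip_force: 30.0
```

Run:
```python
from h import *
t=cam("top");s=cam("side")
p,r=cur(); print(p.round(4)); tip=p+r.apply([.1114,-.001,.0105]); rel=tip-C; print("tip chime",rel@EX,rel@EY,tip[2])
out=[]
for c in(t,s):
    n=ch(0,-75,51); u,v=proj(c,n).round().astype(int); out.append(cv2.resize(c[0][v-28:v+28,u-28:u+28],(400,400),interpolation=cv2.INTER_CUBIC)); print(u-28,v-28,proj(c,tip).round(1),proj(c,ch(0,-65,56)).round(1))
cv2.imwrite("pics/at.png",np.hstack(out))
f=lambda y,z: pose(ch(0,y,z)-EY*.112+[0,0,.010],YAW)
plan([f(-110,51),f(-80,51),f(-43,51)])
```

```text
[ 0.4802 -0.0557  0.0586]
tip chime 0.000776010934580618 -0.1131789972772305 0.04811080243070506
269 190 [308.7 219.9] [294.1 217.3]
274 176 [311.9 208.1] [299.3 202.2]
[ 0.017 -0.012 -0.016] [-0.  0. -0.] -> [ 0.479 -0.053  0.061]
--
[0.2 0.  0. ] [-0. -0.  0.] -> [ 0.484 -0.023  0.061]
--
[ 0.247 -0.     0.   ] [0. 0. 0.] -> [0.49  0.013 0.061]
--
```

View pics/at.png

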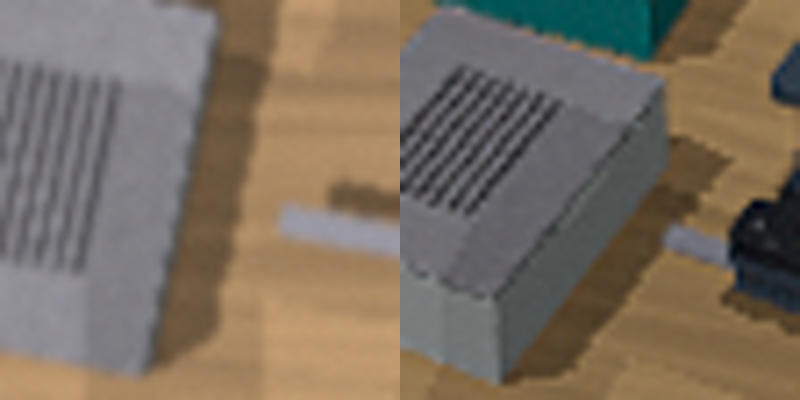

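The top view shows the tip at (308.4,220.3), pointing at the middle of the -y wall, and the side view agrees. Inserting slowly.

Emit:
step_arm(targets=[[0.02,-0.01,-0.016,0,0,0,0],[0.1,-0.01,-0.016,0,0,0,0],[0.18,-0.01,-0.016,0,0,0,0],[0.22,-0.01,-0.016,0,0,0,0],[0.22,-0.01,-0.016,0,0,0,0]])

```text
t: 7.18
position: [0.4843, -0.0198, 0.0619]
tool_rot: [0.0, 0.763, 0.647, 0.001]
contact_force: [0.1, 0.8, -0.3]
grip_width: 0.0198
grip_force: 30.0
```

Emit:
step_arm(targets=[[0.03,0,0,0,0,0,0],[0.06,0,0,0,0,0,0],[0.1,0,0,0,0,0,0],[0.14,0,0,0,0,0,0],[0.14,0,0,0,0,0,0]])

```text
t: 7.6
position: [0.4874, 0.0002, 0.0613]
tool_rot: [-0.0, 0.763, 0.646, 0.0]
contact_force: [1.0, 0.5, -0.7]
grip_width: 0.0196
grip_force: 30.0
```

Run:
```python
from h import *
p,r=cur(); o=monitor.observe(); print(p.round(4),o["contact_force"]); tip=p+r.apply([.1114,-.001,.0105]); rel=tip-C; print("tip chime",rel@EX,rel@EY,tip[2])
f=lambda th,rr=107: pose(ch(0,63-rr*np.cos(th),57+rr*np.sin(th))-EY*.112+[0,0,.010],YAW)
plan([f(0)]+[f(a) for a in(.2,.4,.6,.8,1,1.2,1.4,1.57,1.75)])
```

```text
[4.874e-01 2.000e-04 6.130e-02] [ 1.03697383  0.52975447 -0.72706429]
tip chime -0.0017398226796693096 -0.056805705760551266 0.05086874543834979
[ 0.081  0.003 -0.038] [ 0.    -0.     0.002] -> [0.49  0.012 0.067]
--
[ 0.014 -0.    -0.142] [ 0. -0. -0.] -> [0.49  0.014 0.088]
--
[ 0.042  0.    -0.136] [0. 0. 0.] -> [0.491 0.021 0.109]
--
[ 0.068 -0.    -0.125] [ 0. -0. -0.] -> [0.493 0.031 0.127]
--
[ 0.092 -0.    -0.109] [-0.  0.  0.] -> [0.495 0.044 0.144]
--
[ 0.112  0.    -0.089] [-0.  0.  0.] -> [0.498 0.061 0.157]
--
[ 0.127 -0.    -0.065] [0. 0. 0.] -> [0.501 0.079 0.167]
--
[ 0.137 -0.    -0.038] [ 0. -0. -0.] -> [0.505 0.1   0.172]
--
[ 0.121  0.    -0.01 ] [-0.  0.  0.] -> [0.508 0.118 0.174]
--
[ 0.128 -0.     0.011] [-0.  0.  0.] -> [0.511 0.136 0.172]
--
```

Emit:
step_arm(targets=[[0.04,0,0,0,0,0,0],[0.08,0,0,0,0,0,0],[0.08,0,-0.04,0,0,0,0],[0.08,0,-0.1,0,0,0,0],[0.09,0,-0.17,0,0,0,0],[0.11,0,-0.24,0,0,0,0],[0.13,0,-0.31,0,0,0,0],[0.13,0,-0.31,0,0,0,0]])

```text
t: 8.27
position: [0.4916, 0.0186, 0.1102]
tool_rot: [0.001, 0.763, 0.646, 0.002]
contact_force: [0.4, 0.6, -0.4]
grip_width: 0.0194
grip_force: 30.0
```

Run:
```python
from h import *
p,r=cur(); o=monitor.observe(); print(o["t"],p.round(4),o["contact_force"]); tip=p+r.apply([.1114,-.001,.0105]); rel=tip-C; print("tip chime",rel@EX,rel@EY,tip[2],"th",np.arctan2(tip[2]-.057,.063-rel@EY))
s=cam("side");u,v=proj(s,ch(0,-40,80)).round().astype(int)
cv2.imwrite("pics/lev.png",cv2.resize(s[0][v-50:v+50,u-65:u+65],(780,600),interpolation=cv2.INTER_CUBIC))
```

```text
8.2667 [0.4916 0.0186 0.1102] [ 0.43362592  0.62434398 -0.43409807]
tip chime -0.0005973021266324948 -0.03803545177841031 0.09974297232415559 th 0.4002171869280989
```

View pics/lev.png

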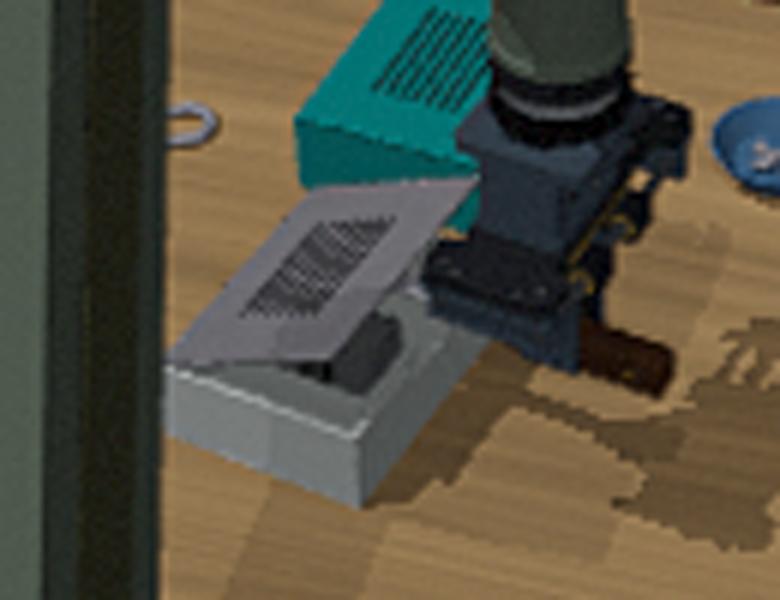

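The side crop shows the blade levering the cover up to about 0.4 rad at crop (415,290), with the dark cassette visible inside. Now swinging it past upright.

Emit:
step_arm(targets=[[0.07,0,-0.125,0,0,0,0],[0.16,0,-0.235,0,0,0,0],[0.27,0,-0.325,0,0,0,0],[0.4,0,-0.39,0,0,0,0],[0.54,0,-0.425,0,0,0,0],[0.66,0,-0.435,0,0,0,0],[0.79,0,-0.425,0,0,0,0],[0.82,0,-0.425,0,0,0,0]])

```text
t: 8.98
position: [0.5112, 0.1414, 0.1714]
tool_rot: [-0.0, 0.763, 0.647, 0.0]
contact_force: [0.4, -1.3, -0.4]
grip_width: 0.0199
grip_force: 30.0
```

Emit:
step_arm(targets=[[0,0,0,0,0,0,0],[0,0,0,0,0,0,0],[-0.2,0,0,0,0,0,0],[-0.5,0,0,0,0,0,0],[-0.8,0,0,0,0,0,0],[-1,0,0,0,0,0,0],[-1,0,0,0,0,0,0]])

```text
t: 9.57
position: [0.4838, -0.0142, 0.1715]
tool_rot: [0.001, 0.765, 0.644, -0.002]
contact_force: [0.4, 0.6, -0.4]
grip_width: 0.0199
grip_force: 30.0
```

Run:
```python
from h import *
p,r=cur(); o=monitor.observe(); print(o["t"],p.round(4),o["contact_force"],o["grip_width"])
s=cam("side");cv2.imwrite("pics/open.png",np.vstack([cam("top")[0][100:400],s[0][:300]]) )
plan([pose((.46,-.24,.17),YAW),pose((.46,-.24,.026),YAW)])
```

```text
9.5667 [ 0.4838 -0.0142  0.1715] [ 0.35121576  0.64843245 -0.43213289] 0.01992023015017959
[-0.77   0.047  0.005] [-0.    -0.    -0.001] -> [ 0.473 -0.125  0.171]
[-0.77   0.046  0.005] [-0.    -0.    -0.001] -> [ 0.46 -0.24  0.17]
--
[ 0.   -0.    0.96] [ 0.  0. -0.] -> [ 0.46  -0.24   0.026]
--
```

View pics/open.png

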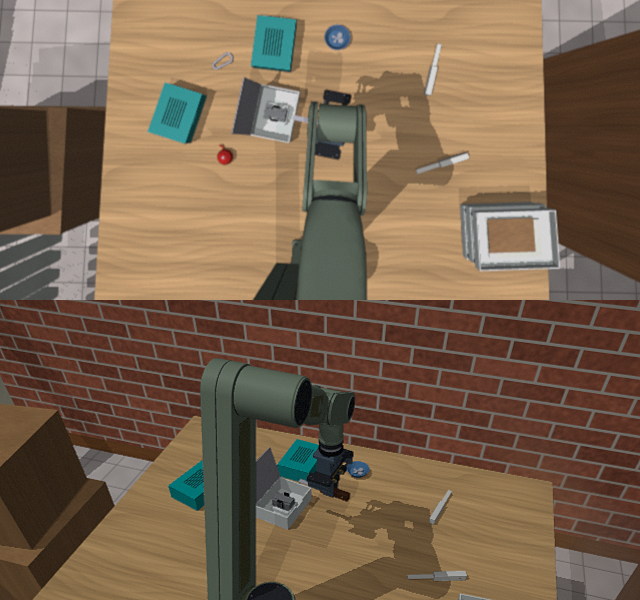

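The cover stands open past upright (top view: lid edge at about (245,108) in the upper half) and the tool is clear. Laying the tool down on the free bench.

Emit:
step_arm(targets=[[-0.77,0.047,0,0,0,0,0],[-0.77,0.047,0,0,0,0,0],[-0.77,0.047,0,0,0,0,0],[-0.77,0.047,0,0,0,0,0],[-0.77,0.047,0,0,0,0,0]])

```text
t: 10.08
position: [0.4738, -0.1236, 0.1714]
tool_rot: [-0.0, 0.764, 0.645, 0.0]
contact_force: [1.6, 0.7, -0.7]
grip_width: 0.0198
grip_force: 30.0
```

Emit:
step_arm(targets=[[-0.77,0.047,0,0,0,0,0],[-0.77,0.047,0,0,0,0,0],[-0.77,0.047,0,0,0,0,0],[-0.77,0.047,0,0,0,0,0],[-0.77,0.047,0,0,0,0,0]])

```text
t: 10.5
position: [0.462, -0.2377, 0.1713]
tool_rot: [-0.001, 0.764, 0.646, 0.0]
contact_force: [-0.4, 0.9, -0.1]
grip_width: 0.0195
grip_force: 30.0
```

Emit:
step_arm(targets=[[0,0,0.25,0,0,0,0],[0,0,0.5,0,0,0,0],[0,0,0.75,0,0,0,0],[0,0,0.9,0,0,0,0],[0,0,0.95,0,0,0,0],[0,0,0.95,0,0,0,0]])

```text
t: 11.0
position: [0.461, -0.2357, 0.0275]
tool_rot: [-0.002, 0.763, 0.647, -0.001]
contact_force: [-0.5, -0.6, -0.2]
grip_width: 0.0197
grip_force: 30.0
```

Run:
```python
from h import *
o=monitor.observe(); print(o["t"],o["position"].round(4),o["contact_force"].round(2),o["grip_width"])
```

```text
11.0 [ 0.461  -0.2357  0.0275] [-0.51 -0.55 -0.24] 0.019733135529945246
```

Emit:
step_arm(targets=[[0,0,0.015,0,0,0,0],[0,0,0.03,0,0,0,0],[0,0,0.03,0,0,0,0],[0,0,0.03,0,0,0,0.3],[0,0,0.03,0,0,0,0.5],[0,0,0.03,0,0,0,0.95],[0,0,0.03,0,0,0,0.95],[0,0,0.03,0,0,0,0.95]])

```text
t: 11.67
position: [0.4617, -0.2384, 0.0248]
tool_rot: [0.0, 0.763, 0.646, 0.0]
contact_force: [0.3, -0.3, 0.3]
grip_width: 0.0504
grip_force: 0.0
```

Emit:
step_arm(targets=[[0,0,0,0,0,0,0.95],[0,0,0,0,0,0,0.95],[0,0,-0.3,0,0,0,0.95],[0,0,-0.6,0,0,0,0.95],[0,0,-0.9,0,0,0,0.95],[0,0,-1,0,0,0,0.95],[0,0,-1,0,0,0,0.95],[0,0,-1,0,0,0,0.95]])

```text
t: 12.33
position: [0.4623, -0.2387, 0.1761]
tool_rot: [0.002, 0.763, 0.646, 0.001]
contact_force: [-0.5, 0.2, -0.5]
grip_width: 0.0873
grip_force: 0.0
```

Run:
```python
from h import *
o=monitor.observe(); print(o["t"],o["position"].round(4),o["grip_width"])
t=cam("top");s=cam("side")
u,v=proj(t,ch(0,0,50)).round().astype(int);a=cv2.resize(t[0][v-30:v+30,u-30:u+30],(400,400),interpolation=cv2.INTER_CUBIC);print(u-30,v-30)
u,v=proj(s,ch(0,0,50)).round().astype(int);b=cv2.resize(s[0][v-30:v+30,u-30:u+30],(400,400),interpolation=cv2.INTER_CUBIC);print(u-30,v-30)
d=cv2.resize(t[0][170:270,345:445],(400,400))[:180]; e=cv2.resize(s[0][200:300,350:450],(400,400))[:180]
cv2.imwrite("pics/cas.png",np.vstack([np.hstack([a,b]),np.hstack([d,e])]))
for n,c in(("t",t),("s",s)): print(n,[proj(c,ch(x,y,z)).round(1).tolist() for x,y,z in((0,0,50),(20.5,35,50),(-20.5,35,50),(-20.5,-35,50),(20.5,-35,50))])
```

```text
12.3333 [ 0.4623 -0.2387  0.1761] 0.0873186988221005
245 184
253 168
t [[274.7, 213.7], [265.4, 205.5], [263.0, 217.8], [284.0, 221.8], [286.4, 209.5]]
s [[283.0, 197.6], [277.3, 191.0], [271.3, 198.1], [288.8, 204.4], [294.7, 197.1]]
```

View pics/cas.png

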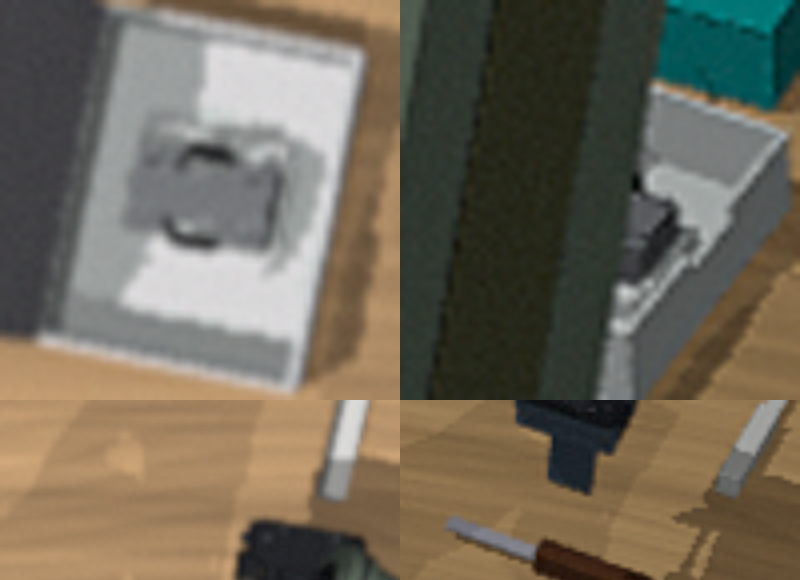

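The tool lies flat on the bench, with its blade and handle visible at the lower right of the crop. The cassette's two black catches appear in the top crop at (207,152) and (192,240), midpoint px (274.3,213.0) against 274.7,213.7 predicted. The cassette therefore sits at chime centre within 2 mm, and the corner ray puts its top near z 45–50.

Run:
```python
from h import *
plan([pose(ch(1,0,190),YAW),pose(ch(1,0,100),YAW),pose(ch(1,0,45),YAW)])
```

```text
[ 0.905 -0.025 -0.036] [-0. -0.  0.] -> [ 0.48  -0.103  0.179]
[ 0.905 -0.026 -0.036] [-0. -0.  0.] -> [0.498 0.031 0.184]
[ 0.905 -0.026 -0.036] [-0. -0.  0.] -> [0.517 0.166 0.19 ]
--
[ 0.  -0.   0.6] [ 0.  0. -0.] -> [0.517 0.166 0.1  ]
--
[0.    0.    0.367] [-0.  0. -0.] -> [0.517 0.166 0.045]
--
```

Emit:
step_arm(targets=[[0.9,-0.025,-0.04,0,0,0,0.95],[0.9,-0.025,-0.04,0,0,0,0.95],[0.9,-0.025,-0.04,0,0,0,0.95],[0.9,-0.025,-0.04,0,0,0,0.95],[0.9,-0.025,-0.04,0,0,0,0.95]])

```text
t: 12.85
position: [0.4795, -0.1019, 0.179]
tool_rot: [-0.002, 0.762, 0.648, -0.001]
contact_force: [0.0, -0.7, 0.5]
grip_width: 0.0865
grip_force: 0.0
```

Emit:
step_arm(targets=[[0.9,-0.025,-0.04,0,0,0,0.95],[0.9,-0.025,-0.04,0,0,0,0.95],[0.9,-0.025,-0.04,0,0,0,0.95],[0.9,-0.025,-0.04,0,0,0,0.95],[0.9,-0.025,-0.04,0,0,0,0.95]])

```text
t: 13.27
position: [0.499, 0.0304, 0.1855]
tool_rot: [-0.001, 0.762, 0.647, -0.001]
contact_force: [-0.4, -0.4, 0.3]
grip_width: 0.0868
grip_force: 0.0
```

Emit:
step_arm(targets=[[0.25,0,0,0,0,0,0.95],[0.5,0,0,0,0,0,0.95],[0.75,0,0,0,0,0,0.95],[0.9,-0.025,-0.03,0,0,0,0.95],[0.9,-0.025,-0.03,0,0,0,0.95],[0.9,-0.025,-0.03,0,0,0,0.95]])

```text
t: 13.77
position: [0.5177, 0.1617, 0.1902]
tool_rot: [0.0, 0.763, 0.646, -0.001]
contact_force: [-0.1, -0.1, -0.5]
grip_width: 0.0869
grip_force: 0.0
```

Run:
```python
from h import *
print(monitor.observe()["grip_width"],cur()[0].round(4))
plan([pose(ch(1,0,100),YAW),pose(ch(1,0,45),YAW)])
```

```text
0.08690310686478057 [0.5177 0.1617 0.1902]
[ 0.027 -0.009  0.601] [-0.001  0.001  0.002] -> [0.517 0.166 0.1  ]
--
[ 0.    -0.     0.367] [0. 0. 0.] -> [0.517 0.166 0.045]
--
```

Emit:
step_arm(targets=[[0.027,-0.008,0.2,0,0,0,0.95],[0.027,-0.008,0.4,0,0,0,0.95],[0.027,-0.008,0.6,0,0,0,0.95],[0.027,-0.008,0.7,0,0,0,0.95],[0.027,-0.008,0.8,0,0,0,0.95],[0.027,-0.008,0.9,0,0,0,0.95],[0.027,-0.008,0.965,0,0,0,0.95],[0.027,-0.008,0.965,0,0,0,0.95]])

```text
t: 14.43
position: [0.5155, 0.1646, 0.0441]
tool_rot: [-0.001, 0.764, 0.645, -0.003]
contact_force: [-0.7, -0.0, 0.5]
grip_width: 0.0867
grip_force: 0.0
```

Emit:
step_arm(targets=[[0,0,0,0,0,0,0.95],[0,0,0,0,0,0,0],[0,0,0,0,0,0,0],[0,0,0,0,0,0,0],[0,0,0,0,0,0,0],[0,0,0,0,0,0,0],[0,0,0,0,0,0,0],[0,0,0,0,0,0,0]])

```text
t: 15.1
position: [0.5175, 0.1675, 0.0468]
tool_rot: [0.0, 0.763, 0.646, 0.001]
contact_force: [-0.0, -1.1, 2.5]
grip_width: 0.0427
grip_force: 3.4
```

Emit:
step_arm(targets=[[0,0,0,0,0,0,0],[0,0,0,0,0,0,0],[0,0,0,0,0,0,0],[0,0,0,0,0,0,0]])

```text
t: 15.43
position: [0.5176, 0.1675, 0.0468]
tool_rot: [0.0, 0.763, 0.646, 0.001]
contact_force: [1.5, 0.9, 5.9]
grip_width: 0.0398
grip_force: 30.0
```

Both catches are pinched: the width is 39.8 mm at 30 N. Lifting slowly.

Emit:
step_arm(targets=[[0,0,-0.03,0,0,0,0],[0,0,-0.06,0,0,0,0],[0,0,-0.1,0,0,0,0],[0,0,-0.15,0,0,0,0],[0,0,-0.2,0,0,0,0],[0,0,-0.2,0,0,0,0]])

```text
t: 15.93
position: [0.5175, 0.1675, 0.078]
tool_rot: [0.0, 0.763, 0.646, 0.001]
contact_force: [-0.2, 0.3, -1.9]
grip_width: 0.0396
grip_force: 30.0
```

Emit:
step_arm(targets=[[0,0,-0.1,0,0,0,0],[0,0,-0.25,0,0,0,0],[0,0,-0.4,0,0,0,0],[0,0,-0.55,0,0,0,0],[0,0,-0.65,0,0,0,0],[0,0,-0.7,0,0,0,0],[0,0,-0.7,0,0,0,0],[0,0,-0.7,0,0,0,0]])

```text
t: 16.6
position: [0.5165, 0.1671, 0.1809]
tool_rot: [-0.0, 0.763, 0.646, -0.0]
contact_force: [0.0, -0.2, -2.4]
grip_width: 0.0399
grip_force: 30.0
```

Emit:
step_arm(targets=[[0,0,0,0,0,0,0],[0,0,0,0,0,0,0],[0,0,0,0,0,0,0],[0,0,0,0,0,0,0],[0,0,0,0,0,0,0],[0,0,0,0,0,0,0]])

```text
t: 17.1
position: [0.517, 0.1672, 0.1811]
tool_rot: [-0.0, 0.763, 0.646, -0.0]
contact_force: [-0.4, -0.1, -1.7]
grip_width: 0.0395
grip_force: 30.0
```

Run:
```python
from h import *
o=monitor.observe(); print(o["t"],o["position"].round(4),o["contact_force"].round(2),o["grip_width"])
t=cam("top");s=cam("side")
cv2.imwrite("pics/fin.png",np.hstack([cv2.resize(t[0][150:290,215:315],(400,560)),cv2.resize(s[0][120:260,230:330],(400,560))]))
```

```text
17.1 [0.517  0.1672 0.1811] [-0.45 -0.14 -1.74] 0.03953959254463445
```

View pics/fin.png

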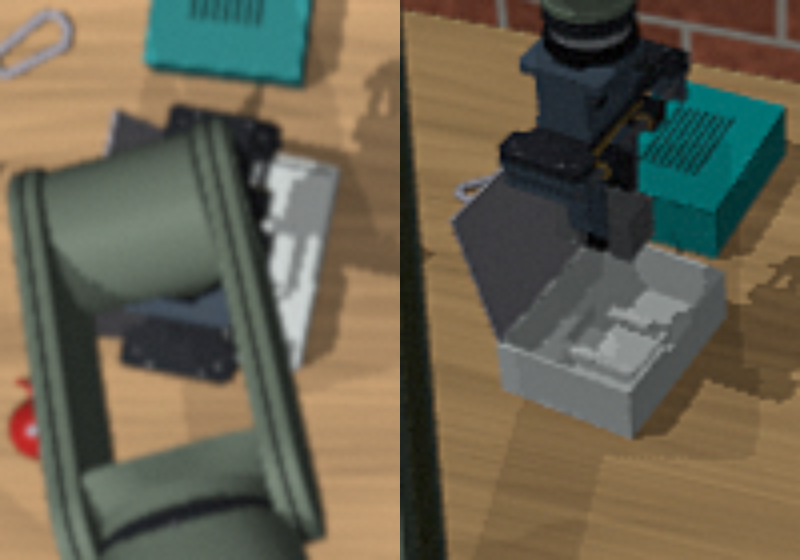

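The side crop shows the cassette held upright at (628,225), the cradle empty and the cover standing open. The lift was about 134 mm. Handing in.

```bash
python3 -c "
from h import *
print(ticket.hand_in())"
```

```text
the job is handed in; nothing more can be done
None
```

I handed the job in at 17 s: the tool levered the cover up, the cover stands past upright, the tool lies on the bench, and the cassette is held pinched and upright about 13 cm above its seat; no verdict came back.

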